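Take a bore depth with a depth gauge and lock it

TASK

Set the blue depth gauge squarely over the top of the bored aluminium block, push its probe down gently by the black knob until the sprung brass tip rests on the bottom of the bore, and then swing the red clamp lever all the way over to lock the reading. Leave the gauge standing on the block, locked and with the tip still touching the bottom, and leave the other tools alone.

Things in the scene. Friction and masses are not known exactly. Their poses are not given: they have to be found in the camera images.
- gauge: Depth gauge, loose, about 0.57 kg: blue plate 77 x 107 x 14 mm, tabs reaching 12 mm below it that fit round the block's top with 3.5 mm play a side, either way round. Origin: middle of the plate's underside, on the rod axis (12 mm above the bench on its tabs, 60 mm seated on the block). z up, x across, y lengthwise to the lever's side. Lifted by the knob it hangs level, probe fully retracted.
- knob (a point): Centre of the black knob on top of the steel probe rod: 20 mm wide along the gauge's x (flat grooved faces to grip), 36 mm along y, 24 mm high; it does not turn. 116 mm above the gauge's origin with the probe retracted, lower by as much as the probe is out. The rod guide and clamp below it end 34 mm above the gauge's origin.
- rod (a joint): How far the probe is out (m), which is also how far the tip, unpressed, stands below the plate's underside: 0 fully retracted, 0.058 the lower stop. The slide drags with 1.6 to 2 N and stays about where it is left; rod and knob weigh 1 N. With the clamp locked it takes some 10 N more to move it.
- tip: Brass sprung tip, 8 mm thick, at the lower end of the probe rod; origin: its lowest point. It gives 5 mm into the rod, starting at 0.8 N and rising 1 N per mm, and is hard after that.
- lever (a joint): Red clamp lever's angle (rad): 0 open, 1.2 its stop, locked (starts 0 to 0.2). It swings level, clockwise seen from above. At 0 it points 0.5 rad to the -x side of the gauge's +y, at 1.2 it points 0.7 rad to the +x side. Easy at first, stiffer (up to about 4 N at its end) over the last third, where it squeezes the rod; it stays where left.
- lever_pivot (a point): Centre of the lever's upright pivot, 26 mm from the rod axis along the gauge's +y, at half the lever's height (25 mm above the gauge's origin).
- lever_end (a point): Centre of the lever's round end (14 mm thick, 12 mm high), 72 mm from the pivot, 25 mm above the gauge's origin; the bar to it is 10 mm wide and high.
- block: Bored aluminium block 60 (x) x 90 (y) x 60 mm high, bolted to the bench by a 10 mm high foot at each y end (to 67 mm from the middle). Origin: middle of its underside. An upright blind bore, 30 mm wide, opens in the middle of its top; its flat bottom lies somewhere between 22 and 48 mm below the top, different each time and not measured.
- wood_block: Bystander, loose: beech block 40 x 150 x 45 mm. Origin: middle of its underside.
- pencil_grinder: Bystander, loose: slim air grinder 161 mm long, grey with a blue band. Origin: middle of its underside.
- spanner_1: Bystander, loose: combination spanner 181 mm long. Origin: middle of its underside.

How it is judged:
By the outcome, as a careful person would: the job done as asked, in the order asked, and still so for the second after the job is handed in, with the robot touching nothing.
It also fails if it takes over 64 s, if anything falls off the work surface, if the arm or the gripper's body presses on something with over 40 N, if the wrist force passes 120 N, or if a joint passes its speed limit or range.

ROBOT

A 6-joint arm with a two-finger parallel gripper is mounted at the origin on a cart in front of the work surface, level with it; the furniture and walls round the work are solid. World frame = base frame: x ahead of the robot, y to its left, z up, the work surface at z = 0. Lengths are in m, angles in rad, forces in N, time in s.
With the tool pointing down it reaches from about 0.4 to 0.825 m from the base axis. Payload 7 kg.
Tool frame: the origin (TCP) lies midway between the tips of the shut fingers; the grasp point (between the pads) lies hold_point_z behind it (hold_point_z is the distance from the TCP to the grasp point, in m); z points along the fingers, y is the line along which they close (so a half turn about z gives the same grasp; the last joint's range is limited). The gripper opens to 88 mm and grips with 3 to 60 N. Pads are 19 mm wide; open, the fingers measure 130 mm over their backs; the gripper's body (78 mm by 193 mm) begins 47 mm behind the grasp point.
Start: joints at [-0.983, 0.359, 0.012, 0, -1.224, -0.288], TCP at [0.199, -0.645, 0.227] pointing down, gripper open.
Joint ranges: [-3.07, 3.07], [-1.43, 2.12], [-1.02, 1.25], [-3.03, 1.67], [-3.05, -0], [-3.03, 3.03]. Speed limits (rad/s): [2.39, 2.39, 3.01, 3.14, 3.14, 3.14].

INTERFACE

Orientations are given as [roll, pitch, yaw] about the fixed x, y, z axes, in that order (R = Rz(yaw) Ry(pitch) Rx(roll)).
In Python, from station import * gives the robot as it stands.
- The arm moves only by the tool apply_moves, never from a script. Its argument "steps" is a list of rows, each an object with "translation": the shift along the world's x, y, z scaled (see below), a list of three; "rotation": the turn, a rotation vector about the world's x, y, z scaled (see below), a list of three. A call has exactly 10 rows; each row is the pose to reach, as a shift and turn from the pose commanded when the call began; what a row does not reach only later rows make up. The controller multiplies each number of a shift by 250 mm and each number of a turn by 30 degrees. A row lasts 1/12 s, in which the tool goes at most 41.7 mm and 7.16 degrees, less where a joint would pass 70% of its speed; a pose out of reach is approached as far as the arm can. A call with a number of a shift or a turn outside -1 to 1 is refused whole. A call with a gripper value outside its range is refused whole. "jaw" is the closure, from -1 (fully open) to 1 (shut), so that 0 is half open, set as the call begins (left out, the last holds). The fingers move at their own pace and stop on an object; "newtons" is the grip in N (left out, the last holds). Time passes only in rows, so rows that repeat a pose let the fingers close, or fill a call up. It gives the time, the measured TCP pose, the force, the opening and the grip force at its end, in the units of the state.
- get_state(): the state, without advancing time (a new reading comes with each control period).
- grab_frame(name): name is "side" or "top"; returns the picture (420x560x3 uint8, blue, green, red); there is no depth.
- camera_model(name): a dict with "fx", "fy", "cx", "cy" (pixels), "xyz" and "rotation" of the camera in the world. Camera axes: x right, y down, z forward; pixel columns grow to the right and rows downward; lengths in m; the calibration is good to about 2 mm. A picture is of the moment at which its call begins. camera_model takes no time and is no camera call.
- job_done(): hands the job in; it is judged then, once.
The state is a dict: "t": time; "q": joint angles; "qd": joint speeds; "joint_efforts": joint torques, N m; "eef_pos": TCP position; "ee_rot": TCP orientation; "force": force on the tool from outside, world axes, zero at the start; "moment": the same for the moment, N m; "width": finger opening in m; "gripper_force": force on a finger pad.
Only numpy, scipy, OpenCV 4.12 (cv2) and the standard library are available. Lean on these libraries where they do the work, as an engineer would, in place of code of your own. Each camera call takes 0.05 s, during which the arm holds its last target. There are 200 camera calls.

## Working session

There is one attempt and no reset: what is moved stays moved. The work goes in short steps, Python scripts to look and compute and a tool call to move; the robot and the scene stay as the last step left them, time stands still between calls to the robot, and variables do not carry over. Pictures are saved under pics/ and viewed, at most 14 in all, crops included, and the job is handed in when it is done.

Besides the shell and the picture viewer there is one more tool, called after "Call:" by a JSON object that holds its "fn" and its "kwargs". apply_moves: Moves the arm, as the interface text tells. Shifts and turns lie within -1 to 1; 1 stands for 250 mm of shift or 30 degrees of turn. Its arguments: {"type":"object","properties":{"steps":{"type":"array"},"jaw":{"type":"number"},"newtons":{"type":"number"}},"required":["steps"]}

```bash
mkdir -p pics; python3 - <<'E'
from station import *
import cv2
for n in ("top","side"):
    cv2.imwrite(f"pics/{n}0.png",grab_frame(n)); c=camera_model(n); print(n,c)
print(get_state())
E
```

```text
top {'fx': 407.07354254241665, 'fy': 407.07354254241665, 'cx': 278.3414311583235, 'cy': 216.38347366736656, 'xyz': array([0.39135983, 0.30825162, 0.93589084]), 'rotation': array([-2.95652012, -0.02900577, -1.5617383 ])}
side {'fx': 481.6289026993425, 'fy': 481.6289026993425, 'cx': 274.6034533080408, 'cy': 200.96897920360294, 'xyz': array([0.09244158, 1.06614484, 0.65090604]), 'rotation': array([-2.12984694, -0.01307962, -2.61612401])}
{'t': 0.1, 'q': array([-9.82921624e-01,  3.59320068e-01,  1.11152137e-02, -3.08576440e-04,
       -1.22413672e+00, -2.88080225e-01]), 'qd': array([ 0.000887  , -0.00245902,  0.0015601 , -0.0001615 , -0.0011984 ,
        0.00026316]), 'joint_efforts': array([-2.97608225e-03, -5.84162736e+01,  2.93748701e+01,  7.01567575e+00,
        1.01236129e-02, -8.56055203e-05]), 'eef_pos': array([ 0.19915667, -0.64445869,  0.22569794]), 'ee_rot': array([ 3.14002866e+00, -1.60921780e-04, -2.84190312e+00]), 'force': array([-0.16251254, -0.02169896, -0.47093956]), 'moment': array([-0.02723943, -0.01277663, -0.0201967 ]), 'gripper_force': 0.0, 'width': 0.08765507166622681}
```

View pics/top0.png

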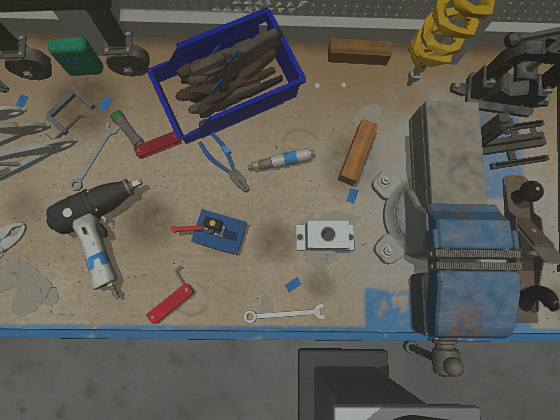

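View pics/side0.png

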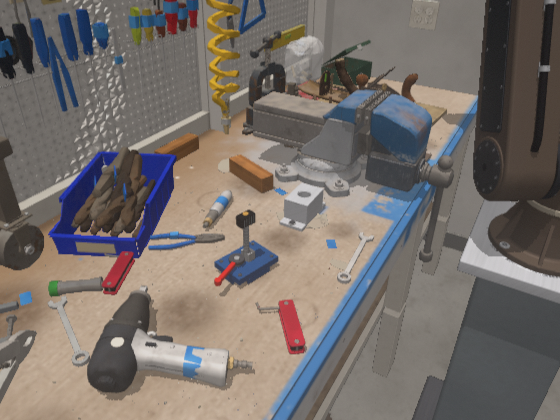

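Top view: the gauge is at about (218,232), with its lever end at (175,229) and its knob near (213,227). The block is at (325,236) and its bore at (328,233). I'll enlarge both views.

```bash
python3 - <<'E'
import cv2,numpy as np
t=cv2.imread("pics/top0.png"); s=cv2.imread("pics/side0.png")
a=cv2.resize(t[195:265,165:265],None,fx=4,fy=4,interpolation=2); b=cv2.resize(t[200:270,280:380],None,fx=4,fy=4,interpolation=2)
c=cv2.resize(s[200:295,200:300],None,fx=3,fy=3,interpolation=2);d=cv2.resize(s[170:265,265:365],None,fx=3,fy=3,interpolation=2)
o=np.zeros((570,800,3),np.uint8); o[:280,:400]=a;o[:280,400:]=b;o[285:,:300]=c;o[285:,400:700]=d
cv2.imwrite("pics/crop.png",o)
E
```

```text
(no output)
```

View pics/crop.png

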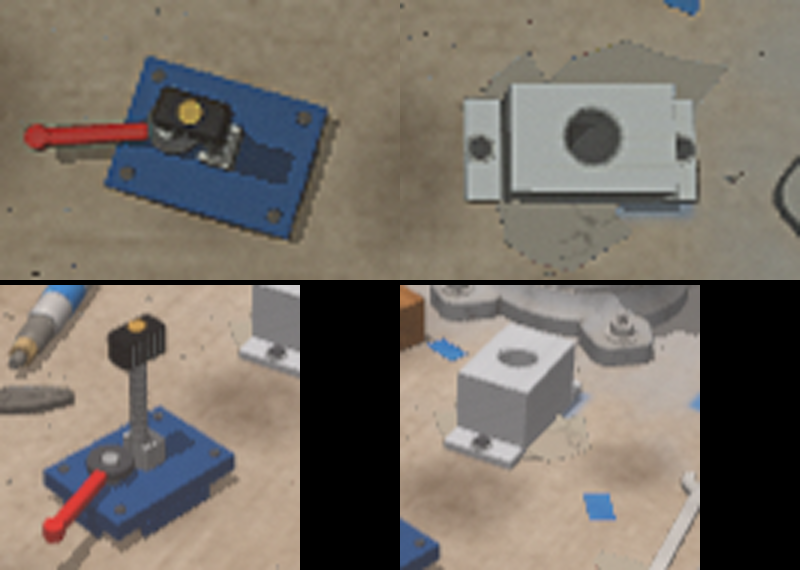

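The crops show:
- **Plate corners (top view):** (148,57), (328,107), (292,240) and (106,185).
- **Knob spot:** (190,112).
- **Lever end:** (37,136).
- **Block top corners:** (510,86), (675,84), (675,190) and (510,194), with the bore at (593,137).

The side view shows the same items.

```bash
cat > h.py <<'E'
import numpy as np
from scipy.spatial.transform import Rotation as R
def ray(c,u,v):
    d=R.from_euler('xyz',c['rotation']).as_matrix()@np.array([(u-c['cx'])/c['fx'],(v-c['cy'])/c['fy'],1]); return np.array(c['xyz']),d
def onz(c,u,v,z):
    o,d=ray(c,u,v); return o+d*(z-o[2])/d[2]
def proj(c,p):
    q=R.from_euler('xyz',c['rotation']).as_matrix().T@(np.array(p)-c['xyz']); return np.array([c['fx']*q[0]/q[2]+c['cx'],c['fy']*q[1]/q[2]+c['cy']])
E
python3 - <<'E'
from station import *; from h import *
T=camera_model('top');S=camera_model('side')
def a(c,pts,z,x0,y0,ox,oy,k): 
    r=np.array([onz(c,(x-ox+.5)/k-.5+x0,(y-oy+.5)/k-.5+y0,z)[:2] for x,y in pts]);return r
def rep(n,r):
    m=r.mean(0);e=[np.linalg.norm(r[i]-r[(i+1)%4]) for i in range(4)]
    an=[np.degrees(np.arctan2(*(r[(i+1)%4]-r[i])[::-1])) for i in range(4)]
    print(n,m.round(4),np.round(e,4),np.round(an,1))
gt=a(T,[(148,57),(328,107),(292,240),(106,185)],.026,165,195,0,0,4);rep('gT',gt)
gs=a(S,[(45,478),(160,407),(234,455),(118,528)],.026,200,200,0,285,3);rep('gS',gs)
rep('bT',a(T,[(510,86),(675,84),(675,190),(510,194)],.06,280,200,400,0,4))
rep('bS',a(S,[(459,375),(508,323),(579,347),(525,402)],.06,265,170,400,285,3))
print('bore',a(T,[(593,137)],.06,280,200,400,0,4),a(S,[(519,357)],.06,265,170,400,285,3))
print('knob',a(T,[(190,112)],.14,165,195,0,0,4),a(S,[(137,325)],.14,200,200,0,285,3))
print('lever',a(T,[(37,136)],.037,165,195,0,0,4),a(S,[(54,530)],.037,200,200,0,285,3))
E
```

```text
gT [0.5259 0.4161] [0.1062 0.0777 0.1086 0.0761] [-104.9  166.4   74.2  -15.4]
gS [0.522  0.4238] [0.1099 0.0758 0.1069 0.0718] [-102.4  164.5   75.5  -13.3]
bT [0.5178 0.1761] [0.0909 0.0584 0.0898 0.0593] [-88.5 178.7  92.1  -0.2]
bS [0.5137 0.1856] [0.092  0.0667 0.095  0.0617] [-86.9 176.   89.8  -7.3]
bore [[0.51840007 0.17594173]] [[0.51563763 0.18014562]]
knob [[0.52619356 0.41720521]] [[0.5225254 0.4231839]]
lever [[0.52896251 0.51525074]] [[0.52599405 0.51732564]]
```

Call:
{"fn": "apply_moves", "kwargs": {"steps": [{"translation":[0.08,0.08,0.08],"rotation":[0,0,0]},{"translation":[0.16,0.16,0.16],"rotation":[0,0,0]},{"translation":[0.24,0.24,0.24],"rotation":[0,0,0]},{"translation":[0.32,0.32,0.32],"rotation":[0,0,0]},{"translation":[0.4,0.4,0.4],"rotation":[0,0,0]},{"translation":[0.48,0.48,0.48],"rotation":[0,0,0]},{"translation":[0.56,0.56,0.56],"rotation":[0,0,0]},{"translation":[0.64,0.64,0.64],"rotation":[0,0,0]},{"translation":[0.72,0.72,0.72],"rotation":[0,0,0]},{"translation":[0.8,0.8,0.8],"rotation":[0,0,0]}], "jaw": -1}}

```text
t: 0.93
eef_pos: [0.3999, -0.4436, 0.4273]
ee_rot: [3.141, -0.0, -2.842]
force: [0.2, -1.1, 0.4]
width: 0.0876
gripper_force: 0.0
```

Call:
{"fn": "apply_moves", "kwargs": {"steps": [{"translation":[0.06,0.1,0.01],"rotation":[0,0,0.1]},{"translation":[0.12,0.2,0.02],"rotation":[0,0,0.2]},{"translation":[0.18,0.3,0.03],"rotation":[0,0,0.3]},{"translation":[0.24,0.4,0.04],"rotation":[0,0,0.4]},{"translation":[0.3,0.5,0.05],"rotation":[0,0,0.5]},{"translation":[0.36,0.6,0.06],"rotation":[0,0,0.6]},{"translation":[0.42,0.7,0.07],"rotation":[0,0,0.7]},{"translation":[0.48,0.8,0.08],"rotation":[0,0,0.8]},{"translation":[0.54,0.9,0.09],"rotation":[0,0,0.9]},{"translation":[0.6,1,0.1],"rotation":[0,0,0.96]}]}}

```text
t: 1.77
eef_pos: [0.5497, -0.1934, 0.4514]
ee_rot: [3.141, -0.0, -2.336]
force: [0.3, 0.1, -0.3]
width: 0.0875
gripper_force: 0.0
```

Call:
{"fn": "apply_moves", "kwargs": {"steps": [{"translation":[0.01,0.1,-0.01],"rotation":[0,0,0.1]},{"translation":[0.02,0.2,-0.02],"rotation":[0,0,0.2]},{"translation":[0.03,0.3,-0.03],"rotation":[0,0,0.3]},{"translation":[0.04,0.4,-0.04],"rotation":[0,0,0.4]},{"translation":[0.05,0.5,-0.05],"rotation":[0,0,0.5]},{"translation":[0.06,0.6,-0.06],"rotation":[0,0,0.6]},{"translation":[0.07,0.7,-0.07],"rotation":[0,0,0.7]},{"translation":[0.08,0.8,-0.08],"rotation":[0,0,0.8]},{"translation":[0.09,0.9,-0.09],"rotation":[0,0,0.9]},{"translation":[0.1,1,-0.1],"rotation":[0,0,0.96]}]}}

```text
t: 2.6
eef_pos: [0.5741, 0.0564, 0.4262]
ee_rot: [3.141, -0.0, -1.833]
force: [0.1, 0.2, 0.2]
width: 0.0878
gripper_force: 0.0
```

```bash
python3 - <<'E'
import station; from station import *
print([n for n in dir(station) if n[0]!='_']); 
try: print(hold_point_z)
except Exception as e: print(e)
s=get_state(); print(s['t'],s['eef_pos'],s['ee_rot'],s['q'],s['force'])
E
```

```text
['Unreachable', 'camera_model', 'get_state', 'grab_frame', 'hold_point_z', 'job_done']
0.0188
2.6 [0.57409524 0.05643972 0.42615908] [ 3.14107304e+00 -1.19462429e-04 -1.83346445e+00] [ 4.36767360e-01  1.34627791e-01  1.54668645e-01 -2.43154819e-04
 -1.59131170e+00 -6.99440448e-01] [0.11216732 0.19644315 0.22698015]
```

Call:
{"fn": "apply_moves", "kwargs": {"steps": [{"translation":[-0.02,0.1,-0.04],"rotation":[0,0,0]},{"translation":[-0.04,0.2,-0.08],"rotation":[0,0,0]},{"translation":[-0.06,0.3,-0.12],"rotation":[0,0,0]},{"translation":[-0.08,0.4,-0.16],"rotation":[0,0,0]},{"translation":[-0.1,0.5,-0.2],"rotation":[0,0,0]},{"translation":[-0.12,0.6,-0.24],"rotation":[0,0,0]},{"translation":[-0.14,0.7,-0.28],"rotation":[0,0,0]},{"translation":[-0.16,0.8,-0.32],"rotation":[0,0,0]},{"translation":[-0.18,0.9,-0.36],"rotation":[0,0,0]},{"translation":[-0.2,1,-0.4],"rotation":[0,0,0]}]}}

```text
t: 3.43
eef_pos: [0.5237, 0.3063, 0.3257]
ee_rot: [3.141, -0.0, -1.836]
force: [1.0, 0.3, 0.3]
width: 0.0877
gripper_force: 0.0
```

Call:
{"fn": "apply_moves", "kwargs": {"steps": [{"translation":[0,0.05,-0.05],"rotation":[0,0,0]},{"translation":[0,0.1,-0.1],"rotation":[0,0,0]},{"translation":[0,0.15,-0.15],"rotation":[0,0,0]},{"translation":[0,0.2,-0.2],"rotation":[0,0,0]},{"translation":[0,0.25,-0.25],"rotation":[0,0,0]},{"translation":[0,0.3,-0.3],"rotation":[0,0,0]},{"translation":[0,0.35,-0.35],"rotation":[0,0,0]},{"translation":[0,0.4,-0.4],"rotation":[0,0,0]},{"translation":[0,0.45,-0.45],"rotation":[0,0,0]},{"translation":[0,0.45,-0.5],"rotation":[0,0,0]}]}}

```text
t: 4.27
eef_pos: [0.5243, 0.4201, 0.1998]
ee_rot: [-3.142, 0.0, -1.835]
force: [0.5, -0.2, -0.1]
width: 0.0875
gripper_force: 0.0
```

```bash
python3 - <<'E'
import numpy as np,cv2
from station import *
s=get_state(); print(s['t'],s['eef_pos'],s['ee_rot'])
a=cv2.resize(grab_frame('top')[150:290,130:330],None,fx=2,fy=2,interpolation=2); b=cv2.resize(grab_frame('side')[130:300,180:313],None,fx=3,fy=3,interpolation=2)
o=np.zeros((510,800,3),np.uint8);o[:280,:400]=a;o[:,400:799]=b;cv2.imwrite('pics/c1.png',o)
E
```

```text
4.2667 [0.52434436 0.42007657 0.19983722] [-3.14151738e+00  9.60655175e-06 -1.83545125e+00]
```

View pics/c1.png

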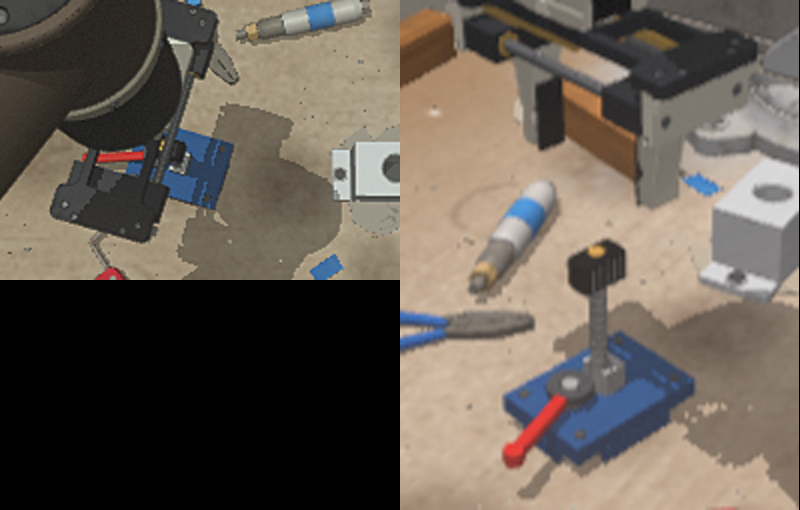

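The fingers straddle the knob: the tips' midpoint is about (601,170) and the knob is at (597,250). I'll descend, then grip.

Call:
{"fn": "apply_moves", "kwargs": {"steps": [{"translation":[0,0,-0.04],"rotation":[0,0,0]},{"translation":[0,0,-0.08],"rotation":[0,0,0]},{"translation":[0,0,-0.12],"rotation":[0,0,0]},{"translation":[0,0,-0.16],"rotation":[0,0,0]},{"translation":[0,0,-0.2],"rotation":[0,0,0]},{"translation":[0,0,-0.24],"rotation":[0,0,0]},{"translation":[0,0,-0.28],"rotation":[0,0,0]},{"translation":[0,0,-0.32],"rotation":[0,0,0]},{"translation":[0,0,-0.35],"rotation":[0,0,0]},{"translation":[0,0,-0.364],"rotation":[0,0,0]}]}}

```text
t: 5.2
eef_pos: [0.5239, 0.4172, 0.1089]
ee_rot: [3.141, -0.002, -1.837]
force: [-0.8, -0.5, 0.0]
width: 0.0874
gripper_force: 0.0
```

Call:
{"fn": "apply_moves", "kwargs": {"steps": [{"translation":[0,0,0],"rotation":[0,0,0]},{"translation":[0,0,0],"rotation":[0,0,0]},{"translation":[0,0,0],"rotation":[0,0,0]},{"translation":[0,0,0],"rotation":[0,0,0]},{"translation":[0,0,0],"rotation":[0,0,0]},{"translation":[0,0,0],"rotation":[0,0,0]},{"translation":[0,0,0],"rotation":[0,0,0]},{"translation":[0,0,0],"rotation":[0,0,0]},{"translation":[0,0,0],"rotation":[0,0,0]},{"translation":[0,0,0],"rotation":[0,0,0]}], "jaw": 1, "newtons": 30}}

```text
t: 6.03
eef_pos: [0.5243, 0.4176, 0.1106]
ee_rot: [-3.142, 0.0, -1.836]
force: [-0.5, 0.7, -0.1]
width: 0.0264
gripper_force: 0.0
```

Call:
{"fn": "apply_moves", "kwargs": {"steps": [{"translation":[0,0,0],"rotation":[0,0,0]},{"translation":[0,0,0],"rotation":[0,0,0]},{"translation":[0,0,0],"rotation":[0,0,0]},{"translation":[0,0,0],"rotation":[0,0,0]},{"translation":[0,0,0],"rotation":[0,0,0]},{"translation":[0,0,0.01],"rotation":[0,0,0]},{"translation":[0,0,0.03],"rotation":[0,0,0]},{"translation":[0,0,0.06],"rotation":[0,0,0]},{"translation":[0,0,0.09],"rotation":[0,0,0]},{"translation":[0,0,0.12],"rotation":[0,0,0]}]}}

```text
t: 6.87
eef_pos: [0.5241, 0.4175, 0.1411]
ee_rot: [3.141, -0.001, -1.837]
force: [-0.3, 0.4, -5.5]
width: 0.0203
gripper_force: 30.0
```

Call:
{"fn": "apply_moves", "kwargs": {"steps": [{"translation":[0,0,0.04],"rotation":[0,0,0.02]},{"translation":[0,0,0.08],"rotation":[0,0,0.07]},{"translation":[0,0,0.12],"rotation":[0,0,0.13]},{"translation":[0,-0.03,0.16],"rotation":[0,0,0.19]},{"translation":[0,-0.08,0.2],"rotation":[0,0,0.25]},{"translation":[0,-0.15,0.24],"rotation":[0,0,0.31]},{"translation":[-0.01,-0.22,0.28],"rotation":[0,0,0.37]},{"translation":[-0.02,-0.29,0.3],"rotation":[0,0,0.43]},{"translation":[-0.03,-0.34,0.32],"rotation":[0,0,0.49]},{"translation":[-0.03,-0.36,0.32],"rotation":[0,0,0.51]}]}}

```text
t: 7.7
eef_pos: [0.5167, 0.3262, 0.223]
ee_rot: [-3.14, 0.002, -1.568]
force: [0.2, -0.2, -5.3]
width: 0.0197
gripper_force: 30.0
```

Call:
{"fn": "apply_moves", "kwargs": {"steps": [{"translation":[0,-0.03,0],"rotation":[0,0,0]},{"translation":[0,-0.09,0],"rotation":[0,0,0]},{"translation":[0,-0.17,0],"rotation":[0,0,0]},{"translation":[0,-0.25,0],"rotation":[0,0,0]},{"translation":[0,-0.33,0],"rotation":[0,0,0]},{"translation":[0,-0.41,0],"rotation":[0,0,0]},{"translation":[0,-0.49,0],"rotation":[0,0,0]},{"translation":[0,-0.55,0],"rotation":[0,0,0]},{"translation":[0,-0.59,0],"rotation":[0,0,0]},{"translation":[0,-0.6,0],"rotation":[0,0,0]}]}}

```text
t: 8.53
eef_pos: [0.5166, 0.1754, 0.2207]
ee_rot: [3.142, -0.0, -1.571]
force: [1.3, -0.9, -6.1]
width: 0.0196
gripper_force: 30.0
```

Call:
{"fn": "apply_moves", "kwargs": {"steps": [{"translation":[0,0,0],"rotation":[0,0,0]},{"translation":[0,0,0],"rotation":[0,0,0]},{"translation":[0,0,0],"rotation":[0,0,0]},{"translation":[0,0,0],"rotation":[0,0,0]},{"translation":[0,0,0],"rotation":[0,0,0]},{"translation":[0,0,0],"rotation":[0,0,0]},{"translation":[0,0,0],"rotation":[0,0,0]},{"translation":[0,0,0],"rotation":[0,0,0]},{"translation":[0,0,0],"rotation":[0,0,0]},{"translation":[0,0,0],"rotation":[0,0,0]}]}}

```text
t: 9.37
eef_pos: [0.5168, 0.1777, 0.2206]
ee_rot: [-3.142, -0.0, -1.569]
force: [-0.4, 0.2, -5.9]
width: 0.0201
gripper_force: 30.0
```

```bash
python3 - <<'E'
import numpy as np,cv2
from station import *
s=get_state(); print(s['t'],s['eef_pos'],s['ee_rot'],s['width'])
t=grab_frame('top');q=grab_frame('side');cv2.imwrite('pics/t2.png',t);cv2.imwrite('pics/s2.png',q)
a=cv2.resize(t[170:290,240:380],None,fx=2.85,fy=2.85,interpolation=2); b=cv2.resize(q[100:250,240:370],None,fx=3,fy=3,interpolation=2)
o=np.zeros((450,800,3),np.uint8);o[:a.shape[0],:399]=a;o[:,400:790]=b;cv2.imwrite('pics/c2.png',o)
E
```

```text
9.3667 [0.51680762 0.17767543 0.22055584] [-3.14159115e+00 -4.42373796e-06 -1.56936074e+00] 0.02012447340351466
```

View pics/c2.png

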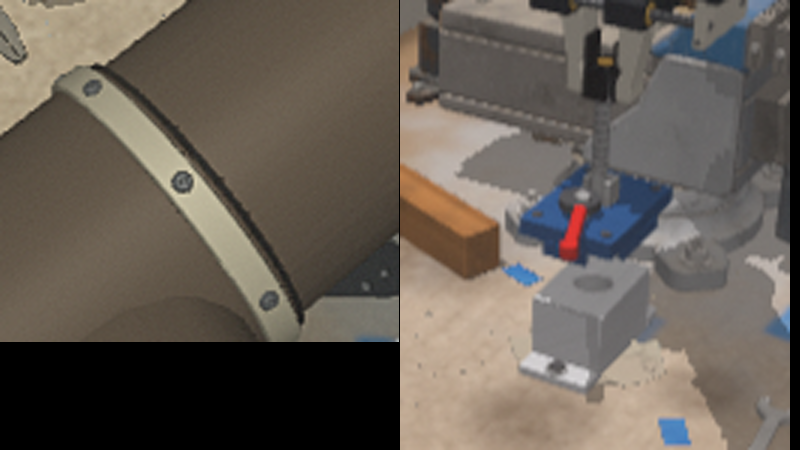

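The gauge hangs level in the jaws above the block, and the arm hides the top view. I'll enlarge the side view to measure the offset between them.

```bash
python3 - <<'E'
import numpy as np,cv2
q=cv2.imread('pics/s2.png')
a=cv2.resize(q[150:192,275:335],None,fx=6.6,fy=6.6,interpolation=2)[:,:396]; b=cv2.resize(q[182:237,275:335],None,fx=6.6,fy=6.6,interpolation=2)[:,:396]
o=np.zeros((370,800,3),np.uint8);o[:a.shape[0],:396]=a;o[:b.shape[0],400:796]=b;cv2.imwrite('pics/c3.png',o)
E
```

```text
(no output)
```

View pics/c3.png

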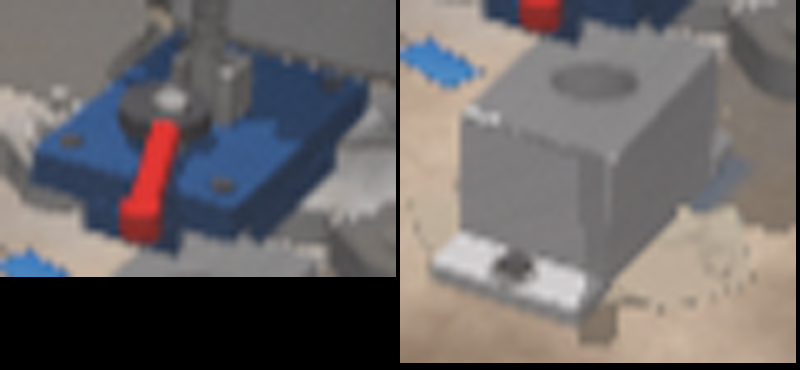

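```bash
python3 - <<'E'
from station import *; from h import *
from scipy.optimize import least_squares
S=camera_model('side');T=camera_model('top')
px=lambda P,x0,y0,ox,k:np.array([((x-ox+.5)/k-.5+x0,(y+.5)/k-.5+y0) for x,y in P])
def fit(c,obs,loc,g,freez=False):
    def w(p): 
        s,k=np.sin(p[2]),np.cos(p[2]); return np.array([[p[0]+k*l[0]-s*l[1],p[1]+s*l[0]+k*l[1],l[2]+(p[3] if freez else 0)] for l in loc])
    r=least_squares(lambda p:(np.array([proj(c,q) for q in w(p)])-obs).ravel(),g)
    print(r.x[:2].round(4),np.degrees(r.x[2]).round(2),r.x[3:].round(4),r.fun.round(1))
hx,hy=.0385,.0535; z=.136
L=[(hx,hy,z),(-hx,hy,z),(-hx,-hy,z),(hx,-hy,z)]
o=px([(38,153),(238,208),(370,85),(175,38)],275,150,0,6.6)
fit(S,o,L,[.52,.17,0]); fit(S,o,L,[.52,.17,0,0],True)
B=[(.03,.045,.06),(-.03,.045,.06),(-.03,-.045,.06),(0,0,.06)]
o=px([(462,112),(613,155),(717,52),(594,82)],275,182,400,6.6)
fit(S,o,B,[.52,.17,0]); fit(S,o,B,[.52,.17,0,0],True)
B=[(.03,.045,.06),(.03,-.045,.06),(-.03,-.045,.06),(-.03,.045,.06),(0,0,.06)]
fit(T,px([(510,86),(675,84),(675,190),(510,194),(593,137)],280,200,400,4),B,[.52,.17,0])
E
```

```text
[0.5109 0.1895] 0.84 [] [-0.7  0.3  0.3  0.7  0.2 -0.4  0.1 -0.9]
[0.5232 0.1639] 0.62 [-0.0153] [ 0.   0.1  0.   0.4 -0.4 -0.1  0.3 -0.4]
[0.5169 0.1806] 0.77 [] [-0.3  0.3 -0.1  0.8  0.6 -0.9 -0.2 -0.4]
[0.5336 0.1452] 0.05 [-0.024] [ 0.4  0.1 -0.4  0.5  0.1 -0.4 -0.1 -0.2]
[0.5179 0.1761] 1.01 [] [-0.2 -0.5 -0.6 -0.1  0.5  0.6  0.4 -0.2 -0.1  0.2]
```

Call:
{"fn": "apply_moves", "kwargs": {"steps": [{"translation":[0,0,-0.02],"rotation":[0,0,0]},{"translation":[0,0,-0.05],"rotation":[0,0,0]},{"translation":[0,0,-0.08],"rotation":[0,0,0]},{"translation":[0,0,-0.11],"rotation":[0,0,0]},{"translation":[0,0,-0.14],"rotation":[0,0,0]},{"translation":[0,0,-0.16],"rotation":[0,0,0]},{"translation":[0,0,-0.17],"rotation":[0,0,0]},{"translation":[0,0,-0.17],"rotation":[0,0,0]},{"translation":[0,0,-0.17],"rotation":[0,0,0]},{"translation":[0,0,-0.17],"rotation":[0,0,0]}]}}

```text
t: 10.3
eef_pos: [0.5171, 0.1778, 0.1784]
ee_rot: [-3.141, 0.0, -1.569]
force: [-0.5, 0.3, -5.3]
width: 0.0194
gripper_force: 30.0
```

```bash
python3 - <<'E'
import numpy as np,cv2
from station import *; from h import *
s=get_state(); print(s['t'],s['eef_pos'],s['force'],s['width'])
q=grab_frame('side');cv2.imwrite('pics/s4.png',q)
S=camera_model('side');p=s['eef_pos'];print('tcp px',proj(S,p))
x0,y0,k=270,125,7
for n,P in dict(knobtop=(p[0],p[1],p[2]+.0188+.0106),plL=(p[0]+.0385,p[1]+.0535,p[2]-.0848),plF=(p[0]-.0385,p[1]+.0535,p[2]-.0848),plR=(p[0]-.0385,p[1]-.0535,p[2]-.0848)).items():
    u=proj(S,P); print(n,u.round(1),((u-[x0,y0]+.5)*k-.5).round())
a=cv2.resize(q[125:208,270:340],None,fx=7,fy=7,interpolation=2);cv2.imwrite('pics/c4.png',a)
E
```

```text
10.3 [0.5171003  0.17777318 0.17843391] [-0.52682733  0.29180424 -5.26146916] 0.01938766019473767
tcp px [306.64766281 147.96347728]
knobtop [307.3 135.9] [264.  80.]
plL [279.3 186.3] [ 68. 432.]
plF [309.4 195.4] [279. 496.]
plR [329.4 175.5] [419. 356.]
```

View pics/c4.png

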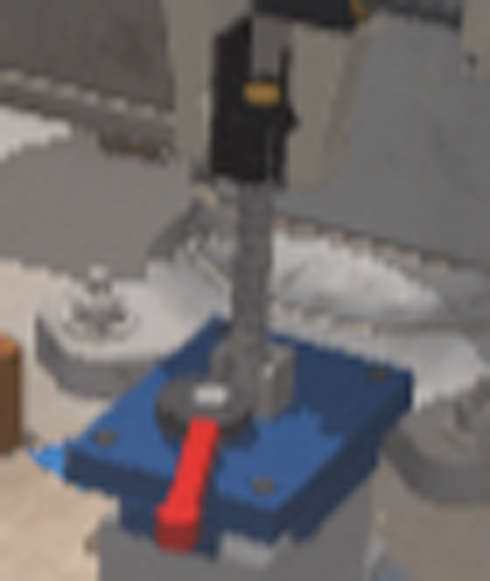

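```bash
python3 - <<'E'
from station import *; from h import *
S=camera_model('side');z=.0936
f=lambda x,y,z:onz(S,(x+.5)/7-.5+270,(y+.5)/7-.5+125,z)[:2].round(4)
for zz in (z,z-.003,z-.006):print(zz,[f(*c,zz) for c in [(66,450),(275,518),(412,375),(218,318)]],(f(66,450,zz)+f(412,375,zz)+f(275,518,zz)+f(218,318,zz))/4)
print('knob',f(262,94,.2078))
# block corners, same camera
g=lambda x,y,z:onz(S,(x-400+.5)/6.6-.5+275,(y+.5)/6.6-.5+182,z)[:2].round(4)
print([g(*c,.06) for c in [(462,112),(613,155),(717,52),(594,82)]])
E
```

```text
0.0936 [array([0.5505, 0.2417]), array([0.4735, 0.244 ]), array([0.4752, 0.1374]), array([0.55  , 0.1357])] [0.5123 0.1897]
0.0906 [array([0.553 , 0.2373]), array([0.4756, 0.2395]), array([0.4773, 0.1324]), array([0.5525, 0.1307])] [0.5146   0.184975]
0.0876 [array([0.5554, 0.2328]), array([0.4776, 0.2351]), array([0.4793, 0.1274]), array([0.5549, 0.1257])] [0.5168  0.18025]
knob [0.5128 0.1878]
[array([0.5462, 0.2245]), array([0.4877, 0.2221]), array([0.4869, 0.1397]), array([0.5157, 0.182 ])]
```

The side camera is biased, so I'm relying mainly on the top view. I'll nudge y by -2 mm and lower while feeling for contact.

Call:
{"fn": "apply_moves", "kwargs": {"steps": [{"translation":[0.002,-0.004,0],"rotation":[0,0,0]},{"translation":[0.002,-0.008,-0.005],"rotation":[0,0,0]},{"translation":[0.002,-0.008,-0.012],"rotation":[0,0,0]},{"translation":[0.002,-0.008,-0.019],"rotation":[0,0,0]},{"translation":[0.002,-0.008,-0.026],"rotation":[0,0,0]},{"translation":[0.002,-0.008,-0.033],"rotation":[0,0,0]},{"translation":[0.002,-0.008,-0.04],"rotation":[0,0,0]},{"translation":[0.002,-0.008,-0.047],"rotation":[0,0,0]},{"translation":[0.002,-0.008,-0.052],"rotation":[0,0,0]},{"translation":[0.002,-0.008,-0.052],"rotation":[0,0,0]}]}}

```text
t: 11.18
eef_pos: [0.5172, 0.1756, 0.1647]
ee_rot: [3.141, -0.0, -1.569]
force: [-0.5, -0.4, -5.5]
width: 0.0196
gripper_force: 30.0
```

No contact 6 mm past tab height, so the tabs are around the block. I'll keep lowering.

Call:
{"fn": "apply_moves", "kwargs": {"steps": [{"translation":[0,0,-0.003],"rotation":[0,0,0]},{"translation":[0,0,-0.006],"rotation":[0,0,0]},{"translation":[0,0,-0.009],"rotation":[0,0,0]},{"translation":[0,0,-0.012],"rotation":[0,0,0]},{"translation":[0,0,-0.015],"rotation":[0,0,0]},{"translation":[0,0,-0.018],"rotation":[0,0,0]},{"translation":[0,0,-0.021],"rotation":[0,0,0]},{"translation":[0,0,-0.024],"rotation":[0,0,0]},{"translation":[0,0,-0.024],"rotation":[0,0,0]},{"translation":[0,0,-0.024],"rotation":[0,0,0]}]}}

```text
t: 12.02
eef_pos: [0.5175, 0.1757, 0.1592]
ee_rot: [-3.141, 0.0, -1.569]
force: [-1.0, -0.3, 0.4]
width: 0.0196
gripper_force: 30.0
```

It seated at z≈0.159, matching the expected 0.1586. Next I'll slide the probe down 18 mm, which is less than the minimum bore depth.

Call:
{"fn": "apply_moves", "kwargs": {"steps": [{"translation":[0,0,-0.005],"rotation":[0,0,0]},{"translation":[0,0,-0.012],"rotation":[0,0,0]},{"translation":[0,0,-0.02],"rotation":[0,0,0]},{"translation":[0,0,-0.028],"rotation":[0,0,0]},{"translation":[0,0,-0.036],"rotation":[0,0,0]},{"translation":[0,0,-0.044],"rotation":[0,0,0]},{"translation":[0,0,-0.052],"rotation":[0,0,0]},{"translation":[0,0,-0.06],"rotation":[0,0,0]},{"translation":[0,0,-0.068],"rotation":[0,0,0]},{"translation":[0,0,-0.074],"rotation":[0,0,0]}]}}

```text
t: 12.85
eef_pos: [0.5174, 0.1757, 0.1403]
ee_rot: [-3.141, 0.0, -1.569]
force: [1.3, -1.0, -0.3]
width: 0.0196
gripper_force: 30.0
```

Call:
{"fn": "apply_moves", "kwargs": {"steps": [{"translation":[0,0,-0.001],"rotation":[0,0,0]},{"translation":[0,0,-0.002],"rotation":[0,0,0]},{"translation":[0,0,-0.003],"rotation":[0,0,0]},{"translation":[0,0,-0.004],"rotation":[0,0,0]},{"translation":[0,0,-0.005],"rotation":[0,0,0]},{"translation":[0,0,-0.006],"rotation":[0,0,0]},{"translation":[0,0,-0.007],"rotation":[0,0,0]},{"translation":[0,0,-0.008],"rotation":[0,0,0]},{"translation":[0,0,-0.008],"rotation":[0,0,0]},{"translation":[0,0,-0.008],"rotation":[0,0,0]}]}}

```text
t: 13.68
eef_pos: [0.5174, 0.1757, 0.1386]
ee_rot: [-3.141, 0.0, -1.569]
force: [1.3, -1.4, -0.1]
width: 0.0195
gripper_force: 30.0
```

Call:
{"fn": "apply_moves", "kwargs": {"steps": [{"translation":[0,0,-0.002],"rotation":[0,0,0]},{"translation":[0,0,-0.004],"rotation":[0,0,0]},{"translation":[0,0,-0.006],"rotation":[0,0,0]},{"translation":[0,0,-0.008],"rotation":[0,0,0]},{"translation":[0,0,-0.01],"rotation":[0,0,0]},{"translation":[0,0,-0.012],"rotation":[0,0,0]},{"translation":[0,0,-0.012],"rotation":[0,0,0]},{"translation":[0,0,-0.012],"rotation":[0,0,0]},{"translation":[0,0,-0.012],"rotation":[0,0,0]},{"translation":[0,0,-0.012],"rotation":[0,0,0]}]}}

```text
t: 14.52
eef_pos: [0.5173, 0.1756, 0.1355]
ee_rot: [3.142, 0.0, -1.569]
force: [1.8, -0.6, -1.0]
width: 0.0201
gripper_force: 30.0
```

Call:
{"fn": "apply_moves", "kwargs": {"steps": [{"translation":[0,0,-0.002],"rotation":[0,0,0]},{"translation":[0,0,-0.004],"rotation":[0,0,0]},{"translation":[0,0,-0.006],"rotation":[0,0,0]},{"translation":[0,0,-0.008],"rotation":[0,0,0]},{"translation":[0,0,-0.01],"rotation":[0,0,0]},{"translation":[0,0,-0.012],"rotation":[0,0,0]},{"translation":[0,0,-0.012],"rotation":[0,0,0]},{"translation":[0,0,-0.012],"rotation":[0,0,0]},{"translation":[0,0,-0.012],"rotation":[0,0,0]},{"translation":[0,0,-0.012],"rotation":[0,0,0]}]}}

```text
t: 15.35
eef_pos: [0.5173, 0.1757, 0.1325]
ee_rot: [-3.142, 0.0, -1.569]
force: [2.9, -0.7, -0.8]
width: 0.0196
gripper_force: 30.0
```

Call:
{"fn": "apply_moves", "kwargs": {"steps": [{"translation":[0,0,-0.001],"rotation":[0,0,0]},{"translation":[0,0,-0.002],"rotation":[0,0,0]},{"translation":[0,0,-0.003],"rotation":[0,0,0]},{"translation":[0,0,-0.004],"rotation":[0,0,0]},{"translation":[0,0,-0.006],"rotation":[0,0,0]},{"translation":[0,0,-0.007],"rotation":[0,0,0]},{"translation":[0,0,-0.008],"rotation":[0,0,0]},{"translation":[0,0,-0.01],"rotation":[0,0,0]},{"translation":[0,0,-0.011],"rotation":[0,0,0]},{"translation":[0,0,-0.012],"rotation":[0,0,0]}]}}

```text
t: 16.18
eef_pos: [0.5174, 0.1756, 0.1295]
ee_rot: [-3.142, 0.0, -1.57]
force: [2.4, -1.9, 1.0]
width: 0.0198
gripper_force: 30.0
```

Call:
{"fn": "apply_moves", "kwargs": {"steps": [{"translation":[0,0,-0.001],"rotation":[0,0,0]},{"translation":[0,0,-0.002],"rotation":[0,0,0]},{"translation":[0,0,-0.003],"rotation":[0,0,0]},{"translation":[0,0,-0.004],"rotation":[0,0,0]},{"translation":[0,0,-0.006],"rotation":[0,0,0]},{"translation":[0,0,-0.007],"rotation":[0,0,0]},{"translation":[0,0,-0.008],"rotation":[0,0,0]},{"translation":[0,0,-0.01],"rotation":[0,0,0]},{"translation":[0,0,-0.011],"rotation":[0,0,0]},{"translation":[0,0,-0.012],"rotation":[0,0,0]}]}}

```text
t: 17.02
eef_pos: [0.5173, 0.1756, 0.1265]
ee_rot: [-3.142, 0.0, -1.569]
force: [3.1, -0.3, 1.0]
width: 0.02
gripper_force: 30.0
```

Call:
{"fn": "apply_moves", "kwargs": {"steps": [{"translation":[0,0,-0.001],"rotation":[0,0,0]},{"translation":[0,0,-0.002],"rotation":[0,0,0]},{"translation":[0,0,-0.003],"rotation":[0,0,0]},{"translation":[0,0,-0.004],"rotation":[0,0,0]},{"translation":[0,0,-0.006],"rotation":[0,0,0]},{"translation":[0,0,-0.007],"rotation":[0,0,0]},{"translation":[0,0,-0.008],"rotation":[0,0,0]},{"translation":[0,0,-0.01],"rotation":[0,0,0]},{"translation":[0,0,-0.011],"rotation":[0,0,0]},{"translation":[0,0,-0.012],"rotation":[0,0,0]}]}}

```text
t: 17.85
eef_pos: [0.5174, 0.1756, 0.1235]
ee_rot: [-3.142, -0.0, -1.569]
force: [2.6, -0.9, 1.1]
width: 0.0202
gripper_force: 30.0
```

Call:
{"fn": "apply_moves", "kwargs": {"steps": [{"translation":[0,0,-0.001],"rotation":[0,0,0]},{"translation":[0,0,-0.002],"rotation":[0,0,0]},{"translation":[0,0,-0.003],"rotation":[0,0,0]},{"translation":[0,0,-0.004],"rotation":[0,0,0]},{"translation":[0,0,-0.006],"rotation":[0,0,0]},{"translation":[0,0,-0.007],"rotation":[0,0,0]},{"translation":[0,0,-0.008],"rotation":[0,0,0]},{"translation":[0,0,-0.01],"rotation":[0,0,0]},{"translation":[0,0,-0.011],"rotation":[0,0,0]},{"translation":[0,0,-0.012],"rotation":[0,0,0]}]}}

```text
t: 18.68
eef_pos: [0.5174, 0.1756, 0.1205]
ee_rot: [-3.142, 0.0, -1.569]
force: [3.0, -0.5, 0.8]
width: 0.0197
gripper_force: 30.0
```

Call:
{"fn": "apply_moves", "kwargs": {"steps": [{"translation":[0,0,-0.001],"rotation":[0,0,0]},{"translation":[0,0,-0.002],"rotation":[0,0,0]},{"translation":[0,0,-0.003],"rotation":[0,0,0]},{"translation":[0,0,-0.004],"rotation":[0,0,0]},{"translation":[0,0,-0.006],"rotation":[0,0,0]},{"translation":[0,0,-0.007],"rotation":[0,0,0]},{"translation":[0,0,-0.008],"rotation":[0,0,0]},{"translation":[0,0,-0.01],"rotation":[0,0,0]},{"translation":[0,0,-0.011],"rotation":[0,0,0]},{"translation":[0,0,-0.012],"rotation":[0,0,0]}]}}

```text
t: 19.52
eef_pos: [0.5174, 0.1756, 0.1175]
ee_rot: [-3.141, 0.0, -1.569]
force: [3.5, -0.2, 1.4]
width: 0.0196
gripper_force: 30.0
```

Call:
{"fn": "apply_moves", "kwargs": {"steps": [{"translation":[0,0,-0.001],"rotation":[0,0,0]},{"translation":[0,0,-0.002],"rotation":[0,0,0]},{"translation":[0,0,-0.003],"rotation":[0,0,0]},{"translation":[0,0,-0.004],"rotation":[0,0,0]},{"translation":[0,0,-0.005],"rotation":[0,0,0]},{"translation":[0,0,-0.006],"rotation":[0,0,0]},{"translation":[0,0,-0.007],"rotation":[0,0,0]},{"translation":[0,0,-0.008],"rotation":[0,0,0]},{"translation":[0,0,-0.009],"rotation":[0,0,0]},{"translation":[0,0,-0.01],"rotation":[0,0,0]}]}}

```text
t: 20.35
eef_pos: [0.5174, 0.1756, 0.1152]
ee_rot: [-3.141, 0.0, -1.569]
force: [3.1, -0.0, 3.3]
width: 0.0199
gripper_force: 30.0
```

Call:
{"fn": "apply_moves", "kwargs": {"steps": [{"translation":[0,0,-0.001],"rotation":[0,0,0]},{"translation":[0,0,-0.001],"rotation":[0,0,0]},{"translation":[0,0,-0.002],"rotation":[0,0,0]},{"translation":[0,0,-0.002],"rotation":[0,0,0]},{"translation":[0,0,-0.003],"rotation":[0,0,0]},{"translation":[0,0,-0.003],"rotation":[0,0,0]},{"translation":[0,0,-0.003],"rotation":[0,0,0]},{"translation":[0,0,-0.004],"rotation":[0,0,0]},{"translation":[0,0,-0.004],"rotation":[0,0,0]},{"translation":[0,0,-0.004],"rotation":[0,0,0]}]}}

```text
t: 21.18
eef_pos: [0.5174, 0.1756, 0.1141]
ee_rot: [-3.141, 0.0, -1.569]
force: [3.0, -1.4, 2.7]
width: 0.0198
gripper_force: 30.0
```

```bash
python3 - <<'E'
from station import *
import numpy as np
s=get_state();print(s['eef_pos'],s['force'],s['moment'],s['q'][5])
E
```

```text
[0.51738223 0.1756429  0.11408355] [ 2.99190279 -1.42273548  2.71059332] [-0.22352013 -1.29292896 -0.00323134] -0.6846510217013553
```

Contact is confirmed: the force is about 3.3 N above the drag level, so the tip is compressed roughly 2.5 mm. I'll ease back 0.75 mm and release the knob.

Call:
{"fn": "apply_moves", "kwargs": {"steps": [{"translation":[0,0,0.001],"rotation":[0,0,0]},{"translation":[0,0,0.002],"rotation":[0,0,0]},{"translation":[0,0,0.003],"rotation":[0,0,0]},{"translation":[0,0,0.003],"rotation":[0,0,0]},{"translation":[0,0,0.003],"rotation":[0,0,0]},{"translation":[0,0,0.003],"rotation":[0,0,0]},{"translation":[0,0,0.003],"rotation":[0,0,0]},{"translation":[0,0,0.003],"rotation":[0,0,0]},{"translation":[0,0,0.003],"rotation":[0,0,0]},{"translation":[0,0,0.003],"rotation":[0,0,0]}]}}

```text
t: 22.02
eef_pos: [0.5172, 0.1756, 0.1148]
ee_rot: [3.141, -0.0, -1.569]
force: [2.8, 0.2, 0.2]
width: 0.02
gripper_force: 30.0
```

Call:
{"fn": "apply_moves", "kwargs": {"steps": [{"translation":[0,0,0],"rotation":[0,0,0]},{"translation":[0,0,0],"rotation":[0,0,0]},{"translation":[0,0,0],"rotation":[0,0,0]},{"translation":[0,0,0],"rotation":[0,0,0]},{"translation":[0,0,0],"rotation":[0,0,0]},{"translation":[0,0,0],"rotation":[0,0,0]},{"translation":[0,0,0],"rotation":[0,0,0]},{"translation":[0,0,0],"rotation":[0,0,0]},{"translation":[0,0,0],"rotation":[0,0,0]},{"translation":[0,0,0],"rotation":[0,0,0]}], "jaw": 0}}

```text
t: 22.85
eef_pos: [0.5173, 0.1756, 0.1148]
ee_rot: [3.142, -0.0, -1.569]
force: [0.3, 0.2, -0.2]
width: 0.044
gripper_force: 0.0
```

Call:
{"fn": "apply_moves", "kwargs": {"steps": [{"translation":[0,0,0.02],"rotation":[0,0,0]},{"translation":[0,0,0.06],"rotation":[0,0,0]},{"translation":[0,0,0.1],"rotation":[0,0,0]},{"translation":[0,0,0.14],"rotation":[0,0,0]},{"translation":[0,0,0.18],"rotation":[0,0,0]},{"translation":[0,0,0.22],"rotation":[0,0,0]},{"translation":[0,0,0.26],"rotation":[0,0,0]},{"translation":[0,0,0.29],"rotation":[0,0,0]},{"translation":[0,0,0.31],"rotation":[0,0,0]},{"translation":[0,0,0.32],"rotation":[0,0,0]}]}}

```text
t: 23.68
eef_pos: [0.5176, 0.1758, 0.1958]
ee_rot: [-3.141, 0.001, -1.569]
force: [-0.3, -0.4, 0.3]
width: 0.0438
gripper_force: 0.0
```

Call:
{"fn": "apply_moves", "kwargs": {"steps": [{"translation":[-0.02,0.04,0],"rotation":[0,0,0]},{"translation":[-0.05,0.1,0],"rotation":[0,0,0]},{"translation":[-0.09,0.16,0],"rotation":[0,0,0]},{"translation":[-0.13,0.22,0],"rotation":[0,0,0]},{"translation":[-0.17,0.28,0],"rotation":[0,0,0]},{"translation":[-0.21,0.34,0],"rotation":[0,0,0]},{"translation":[-0.24,0.38,0],"rotation":[0,0,0]},{"translation":[-0.26,0.41,0],"rotation":[0,0,0]},{"translation":[-0.27,0.41,0],"rotation":[0,0,0]},{"translation":[-0.27,0.41,0],"rotation":[0,0,0]}], "jaw": 1, "newtons": 20}}

```text
t: 24.52
eef_pos: [0.4493, 0.2782, 0.1946]
ee_rot: [3.141, -0.0, -1.568]
force: [-0.4, 0.1, 0.1]
width: 0.0002
gripper_force: 0.0
```

```bash
python3 - <<'E'
import numpy as np,cv2
from station import *; from h import *
s=get_state(); print(s['t'],s['eef_pos'],s['ee_rot'],s['width'],s['force'])
q=grab_frame('side'); S=camera_model('side');print(proj(S,s['eef_pos']))
cv2.imwrite('pics/c5.png',cv2.resize(q[100:240,220:380],None,fx=4.2,fy=4.2,interpolation=2))
E
```

```text
24.5167 [0.44927149 0.2782274  0.19460723] [ 3.14117170e+00 -3.78090880e-04 -1.56846288e+00] 0.0001526795263495949 [-0.42738274  0.08928338  0.13170295]
[314.51805947 166.93712837]
```

View pics/c5.png

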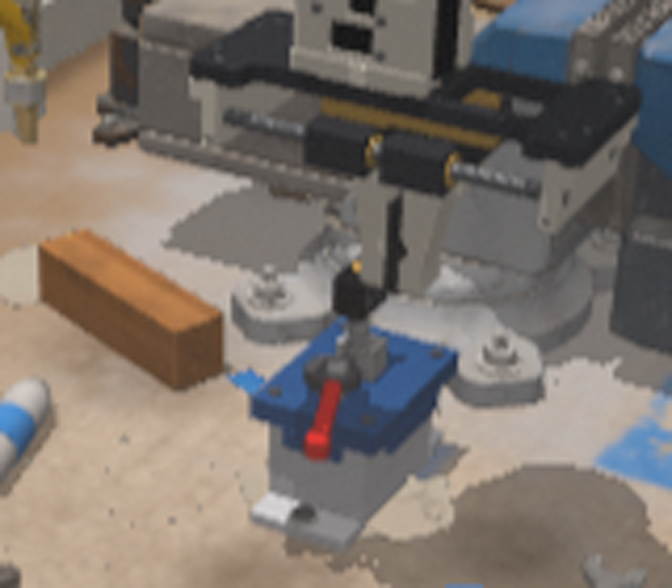

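The gauge is seated, the knob is down and the lever is still open (end at about (317,443)). I'll lower the closed fingers beside the lever on its -x side.

Call:
{"fn": "apply_moves", "kwargs": {"steps": [{"translation":[0,0,-0.05],"rotation":[0,0,0]},{"translation":[0,0,-0.11],"rotation":[0,0,0]},{"translation":[0,0,-0.17],"rotation":[0,0,0]},{"translation":[0,0,-0.23],"rotation":[0,0,0]},{"translation":[0,0,-0.29],"rotation":[0,0,0]},{"translation":[0,0,-0.35],"rotation":[0,0,0]},{"translation":[0,0,-0.4],"rotation":[0,0,0]},{"translation":[0,0,-0.44],"rotation":[0,0,0]},{"translation":[0,0,-0.46],"rotation":[0,0,0]},{"translation":[0,0,-0.47],"rotation":[0,0,0]}]}}

```text
t: 25.4
eef_pos: [0.4499, 0.2775, 0.0766]
ee_rot: [3.141, -0.001, -1.57]
force: [-0.2, 0.1, -0.2]
width: 0.0002
gripper_force: 0.0
```

```bash
python3 - <<'E'
import numpy as np,cv2
from station import *; from h import *
s=get_state(); print(s['t'],s['eef_pos'],s['force'])
q=grab_frame('side'); S=camera_model('side')
for P in [(.4954,.2703,.085),(.5174,.2017,.085)]: print(((proj(S,P)-[250,140]+.5)*5).round())
cv2.imwrite('pics/c6.png',cv2.resize(q[140:240,250:370],None,fx=5,fy=5,interpolation=2))
E
```

```text
25.4 [0.4498632  0.27746153 0.07660098] [-0.17140012  0.08749996 -0.23698738]
[224. 325.]
[252. 244.]
```

View pics/c6.png

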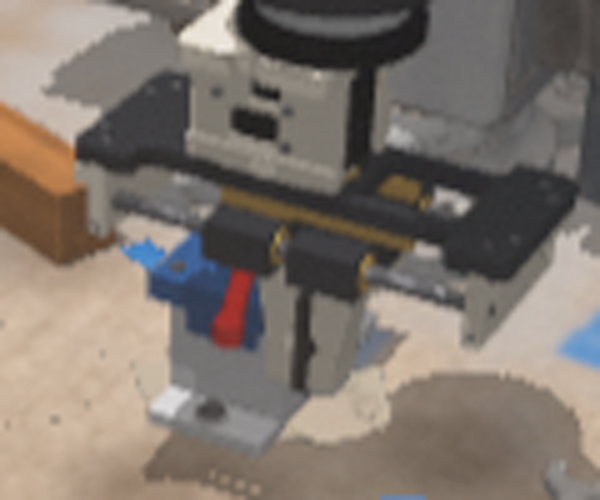

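The lever end is at (228,332), with the closed fingers just to its -x side, as planned. Now I'll push it along its arc.

Call:
{"fn": "apply_moves", "kwargs": {"steps": [{"translation":[0.03,0.005,0],"rotation":[0,0,0]},{"translation":[0.06,0.01,0],"rotation":[0,0,0]},{"translation":[0.09,0.012,0],"rotation":[0,0,0]},{"translation":[0.12,0.014,0],"rotation":[0,0,0]},{"translation":[0.15,0.014,0],"rotation":[0,0,0]},{"translation":[0.175,0.012,0],"rotation":[0,0,0]},{"translation":[0.2,0.008,0],"rotation":[0,0,0]},{"translation":[0.225,0.002,0],"rotation":[0,0,0]},{"translation":[0.24,-0.002,0],"rotation":[0,0,0]},{"translation":[0.255,-0.005,0],"rotation":[0,0,0]}]}}

```text
t: 26.28
eef_pos: [0.514, 0.2765, 0.0772]
ee_rot: [3.141, -0.0, -1.57]
force: [-0.0, -0.5, -0.0]
width: 0.0002
gripper_force: 0.3
```

Call:
{"fn": "apply_moves", "kwargs": {"steps": [{"translation":[0.01,-0.005,0],"rotation":[0,0,0]},{"translation":[0.02,-0.01,0],"rotation":[0,0,0]},{"translation":[0.03,-0.015,0],"rotation":[0,0,0]},{"translation":[0.04,-0.022,0],"rotation":[0,0,0]},{"translation":[0.05,-0.03,0],"rotation":[0,0,0]},{"translation":[0.06,-0.037,0],"rotation":[0,0,0]},{"translation":[0.07,-0.044,0],"rotation":[0,0,0]},{"translation":[0.076,-0.05,0],"rotation":[0,0,0]},{"translation":[0.08,-0.05,0],"rotation":[0,0,0]},{"translation":[0.08,-0.05,0],"rotation":[0,0,0]}]}}

```text
t: 27.12
eef_pos: [0.5336, 0.264, 0.0772]
ee_rot: [3.141, -0.0, -1.57]
force: [-0.6, -0.1, 1.1]
width: 0.0001
gripper_force: 0.0
```

Call:
{"fn": "apply_moves", "kwargs": {"steps": [{"translation":[0.003,-0.001,0],"rotation":[0,0,0]},{"translation":[0.006,-0.002,0],"rotation":[0,0,0]},{"translation":[0.009,-0.004,0],"rotation":[0,0,0]},{"translation":[0.012,-0.006,0],"rotation":[0,0,0]},{"translation":[0.014,-0.007,0],"rotation":[0,0,0]},{"translation":[0.016,-0.008,0],"rotation":[0,0,0]},{"translation":[0.018,-0.009,0],"rotation":[0,0,0]},{"translation":[0.02,-0.01,0],"rotation":[0,0,0]},{"translation":[0.02,-0.01,0],"rotation":[0,0,0]},{"translation":[0.02,-0.01,0],"rotation":[0,0,0]}]}}

```text
t: 27.95
eef_pos: [0.5386, 0.2619, 0.0773]
ee_rot: [-3.142, 0.0, -1.569]
force: [-0.7, -0.2, -0.4]
width: 0.0004
gripper_force: 0.2
```

```bash
python3 - <<'E'
import numpy as np,cv2
from station import *; from h import *
s=get_state(); print(s['t'],s['eef_pos'],s['force'])
q=grab_frame('side')
cv2.imwrite('pics/c7.png',cv2.resize(q[140:240,250:370],None,fx=5,fy=5,interpolation=2))
E
```

```text
27.95 [0.53863117 0.26189896 0.07730739] [-0.72071223 -0.21816229 -0.36378662]
```

View pics/c7.png

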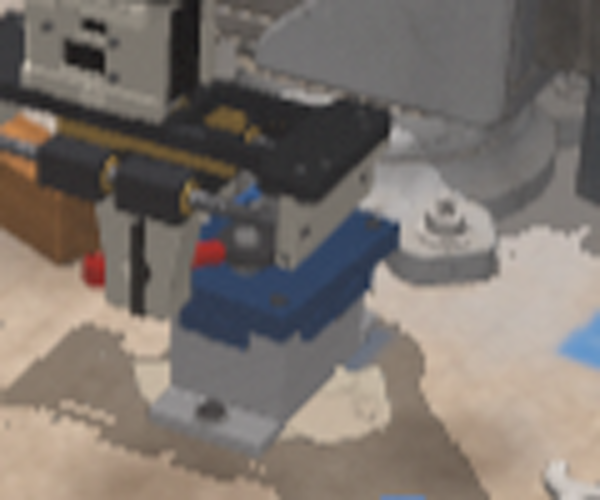

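```bash
python3 - <<'E'
from station import *; from h import *
S=camera_model('side')
f=lambda x,y,z:onz(S,(x+.5)/5-.5+250,(y+.5)/5-.5+140,z)
e=f(95,268,.085);p=f(248,235,.092);print(e,p,np.arctan2(e[0]-p[0],e[1]-p[1]),np.hypot(*(e-p)[:2]))
for th in(.3,.5,.7,.8):
    for P in [(.5174+.072*np.sin(th),.2017+.072*np.cos(th),.085)]: print(th,((proj(S,P)-[250,140]+.5)*5).round())
print(((proj(S,(.5174,.2017,.092))-[250,140]+.5)*5).round())
E
```

```text
[0.56818109 0.25814138 0.085     ] [0.51717761 0.20624718 0.092     ] 0.7767419495333774 0.07276237446007383
0.3 [138. 299.]
0.5 [119. 285.]
0.7 [105. 270.]
0.8 [101. 262.]
[253. 231.]
```

The lever end is now at (95,268), which puts the lever at about its stop. I'll push on a little to feel the stop.

Call:
{"fn": "apply_moves", "kwargs": {"steps": [{"translation":[0.002,-0.001,0],"rotation":[0,0,0]},{"translation":[0.004,-0.002,0],"rotation":[0,0,0]},{"translation":[0.006,-0.003,0],"rotation":[0,0,0]},{"translation":[0.008,-0.004,0],"rotation":[0,0,0]},{"translation":[0.01,-0.005,0],"rotation":[0,0,0]},{"translation":[0.012,-0.006,0],"rotation":[0,0,0]},{"translation":[0.012,-0.006,0],"rotation":[0,0,0]},{"translation":[0.012,-0.006,0],"rotation":[0,0,0]},{"translation":[0.012,-0.006,0],"rotation":[0,0,0]},{"translation":[0.012,-0.006,0],"rotation":[0,0,0]}]}}

```text
t: 28.83
eef_pos: [0.5416, 0.2604, 0.0774]
ee_rot: [-3.141, 0.0, -1.569]
force: [-0.0, 0.8, -0.1]
width: 0.0008
gripper_force: 0.1
```

Call:
{"fn": "apply_moves", "kwargs": {"steps": [{"translation":[0.003,-0.001,0],"rotation":[0,0,0]},{"translation":[0.006,-0.002,0],"rotation":[0,0,0]},{"translation":[0.009,-0.003,0],"rotation":[0,0,0]},{"translation":[0.012,-0.004,0],"rotation":[0,0,0]},{"translation":[0.014,-0.005,0],"rotation":[0,0,0]},{"translation":[0.016,-0.005,0],"rotation":[0,0,0]},{"translation":[0.018,-0.006,0],"rotation":[0,0,0]},{"translation":[0.02,-0.006,0],"rotation":[0,0,0]},{"translation":[0.02,-0.006,0],"rotation":[0,0,0]},{"translation":[0.02,-0.006,0],"rotation":[0,0,0]}]}}

```text
t: 29.67
eef_pos: [0.5457, 0.2588, 0.0771]
ee_rot: [3.14, -0.0, -1.57]
force: [-5.3, 2.1, 1.3]
width: 0.0004
gripper_force: 2.7
```

Call:
{"fn": "apply_moves", "kwargs": {"steps": [{"translation":[0.002,-0.001,0],"rotation":[0,0,0]},{"translation":[0.004,-0.002,0],"rotation":[0,0,0]},{"translation":[0.006,-0.003,0],"rotation":[0,0,0]},{"translation":[0.008,-0.004,0],"rotation":[0,0,0]},{"translation":[0.01,-0.005,0],"rotation":[0,0,0]},{"translation":[0.012,-0.006,0],"rotation":[0,0,0]},{"translation":[0.012,-0.006,0],"rotation":[0,0,0]},{"translation":[0.012,-0.006,0],"rotation":[0,0,0]},{"translation":[0.012,-0.006,0],"rotation":[0,0,0]},{"translation":[0.012,-0.006,0],"rotation":[0,0,0]}]}}

```text
t: 30.5
eef_pos: [0.547, 0.2579, 0.0768]
ee_rot: [3.138, 0.0, -1.57]
force: [-14.4, 6.3, 4.0]
width: 0.0006
gripper_force: 7.3
```

The force climbed stiffly to 16 N, so the lever is at its stop. I'll back off and rise clear.

Call:
{"fn": "apply_moves", "kwargs": {"steps": [{"translation":[-0.01,0.005,0],"rotation":[0,0,0]},{"translation":[-0.02,0.01,0],"rotation":[0,0,0]},{"translation":[-0.04,0.03,0],"rotation":[0,0,0]},{"translation":[-0.06,0.06,0],"rotation":[0,0,0]},{"translation":[-0.08,0.1,0],"rotation":[0,0,0]},{"translation":[-0.1,0.14,0.02],"rotation":[0,0,0]},{"translation":[-0.12,0.18,0.08],"rotation":[0,0,0]},{"translation":[-0.12,0.24,0.16],"rotation":[0,0,0]},{"translation":[-0.12,0.32,0.26],"rotation":[0,0,0]},{"translation":[-0.12,0.4,0.38],"rotation":[0,0,0]}]}}

```text
t: 31.33
eef_pos: [0.5185, 0.3583, 0.1728]
ee_rot: [3.14, -0.001, -1.569]
force: [0.7, 0.8, -0.6]
width: 0.0005
gripper_force: 0.0
```

Call:
{"fn": "apply_moves", "kwargs": {"steps": [{"translation":[0,0.08,0.1],"rotation":[0,0,0]},{"translation":[0,0.18,0.2],"rotation":[0,0,0]},{"translation":[0,0.28,0.3],"rotation":[0,0,0]},{"translation":[0,0.38,0.4],"rotation":[0,0,0]},{"translation":[0,0.48,0.5],"rotation":[0,0,0]},{"translation":[0,0.58,0.56],"rotation":[0,0,0]},{"translation":[0,0.66,0.6],"rotation":[0,0,0]},{"translation":[0,0.72,0.6],"rotation":[0,0,0]},{"translation":[0,0.72,0.6],"rotation":[0,0,0]},{"translation":[0,0.72,0.6],"rotation":[0,0,0]}]}}

```text
t: 32.17
eef_pos: [0.5186, 0.5386, 0.3216]
ee_rot: [3.141, -0.001, -1.568]
force: [-0.1, 1.0, -0.1]
width: 0.0006
gripper_force: 0.0
```

```bash
python3 - <<'E'
import numpy as np,cv2
from station import *
s=get_state(); print(s['t'],s['eef_pos'],s['force'])
t=grab_frame('top');q=grab_frame('side');cv2.imwrite('pics/t8.png',t);cv2.imwrite('pics/s8.png',q)
a=cv2.resize(t[190:270,280:380],None,fx=4,fy=4,interpolation=2);b=cv2.resize(q[120:240,250:350],None,fx=4,fy=4,interpolation=2)
o=np.zeros((480,800,3),np.uint8);o[:320,:400]=a;o[:,400:]=b;cv2.imwrite('pics/c8.png',o)
E
```

```text
32.1667 [0.5185821  0.53863581 0.3216025 ] [-0.05635185  0.98033906 -0.13893491]
```

View pics/c8.png

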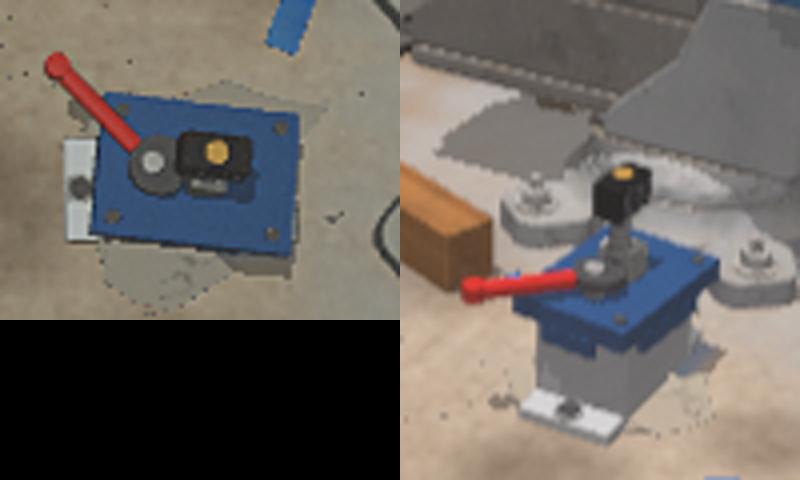

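```bash
python3 - <<'E'
from station import *; from h import *
T=camera_model('top')
f=lambda x,y,z:onz(T,(x+.5)/4-.5+280,(y+.5)/4-.5+190,z)[:2]
c=np.array([f(*p,.074) for p in [(107,93),(300,115),(293,255),(92,233)]])
for i in range(4):
    d=c[(i+1)%4]-c[i];print(c[i].round(4),np.hypot(*d).round(4),np.degrees(np.arctan2(d[1],d[0])).round(1))
print(c.mean(0))
e=f(57,65,.085);p=f(152,162,.092);k=f(217,153,.1435);print(e,p,k,np.degrees(np.arctan2(e[0]-p[0],e[1]-p[1])))
E
```

```text
[0.5616 0.2241] 0.1052 -95.8
[0.551  0.1195] 0.0761 175.7
[0.4751 0.1252] 0.1078 84.4
[0.4856 0.2324] 0.0765 -6.2
[0.5183356  0.17528543]
[0.57430558 0.25195938] [0.52143299 0.20230563] [0.51843181 0.17647538] 46.798227358390875
```

The lever is at its stop: about 0.72 rad from the gauge's +y by measurement, where 0.7 is expected. The gauge is centred on the block, but the lever push twisted it about 6° within the tab play. I'll square it with a gentle grip on the knob, which is flat-sided and doesn't turn.

Call:
{"fn": "apply_moves", "kwargs": {"steps": [{"translation":[0,-0.05,-0.02],"rotation":[0,0,0]},{"translation":[0,-0.13,-0.04],"rotation":[0,0,0]},{"translation":[0,-0.21,-0.06],"rotation":[0,0,0]},{"translation":[0,-0.29,-0.08],"rotation":[0,0,0]},{"translation":[0,-0.37,-0.1],"rotation":[0,0,0]},{"translation":[0,-0.45,-0.12],"rotation":[0,0,0]},{"translation":[0,-0.53,-0.14],"rotation":[0,0,0]},{"translation":[0,-0.61,-0.16],"rotation":[0,0,0]},{"translation":[-0.002,-0.69,-0.18],"rotation":[0,0,0.01]},{"translation":[-0.004,-0.75,-0.2],"rotation":[0,0,0.02]}], "jaw": 0}}

```text
t: 33.1
eef_pos: [0.5183, 0.3474, 0.2728]
ee_rot: [-3.141, 0.0, -1.56]
force: [-0.4, -0.2, 0.2]
width: 0.044
gripper_force: 0.0
```

Call:
{"fn": "apply_moves", "kwargs": {"steps": [{"translation":[0,-0.08,-0.03],"rotation":[0,0,0]},{"translation":[0,-0.16,-0.06],"rotation":[0,0,0]},{"translation":[0,-0.25,-0.09],"rotation":[0,0,0]},{"translation":[0,-0.34,-0.12],"rotation":[0,0,0]},{"translation":[0,-0.43,-0.16],"rotation":[0,0,0]},{"translation":[0,-0.52,-0.2],"rotation":[0,0,0]},{"translation":[0,-0.6,-0.24],"rotation":[0,0,0]},{"translation":[0,-0.66,-0.27],"rotation":[0,0,0]},{"translation":[0,-0.7,-0.28],"rotation":[0,0,0]},{"translation":[0,-0.7,-0.28],"rotation":[0,0,0]}]}}

```text
t: 33.93
eef_pos: [0.5181, 0.1728, 0.2021]
ee_rot: [3.141, -0.0, -1.561]
force: [0.1, 0.3, -0.5]
width: 0.0439
gripper_force: 0.0
```

Call:
{"fn": "apply_moves", "kwargs": {"steps": [{"translation":[-0.002,0.004,-0.02],"rotation":[0,0,0]},{"translation":[-0.002,0.008,-0.06],"rotation":[0,0,0]},{"translation":[-0.002,0.008,-0.1],"rotation":[0,0,0]},{"translation":[-0.002,0.008,-0.15],"rotation":[0,0,0]},{"translation":[-0.002,0.008,-0.2],"rotation":[0,0,0]},{"translation":[-0.002,0.008,-0.25],"rotation":[0,0,0]},{"translation":[-0.002,0.008,-0.3],"rotation":[0,0,0]},{"translation":[-0.002,0.008,-0.33],"rotation":[0,0,0]},{"translation":[-0.002,0.008,-0.345],"rotation":[0,0,0]},{"translation":[-0.002,0.008,-0.348],"rotation":[0,0,0]}]}}

```text
t: 34.77
eef_pos: [0.5176, 0.177, 0.1142]
ee_rot: [3.14, -0.001, -1.558]
force: [0.3, 0.1, 1.3]
width: 0.044
gripper_force: 0.0
```

Call:
{"fn": "apply_moves", "kwargs": {"steps": [{"translation":[0,0,0],"rotation":[0,0,0]},{"translation":[0,0,0],"rotation":[0,0,0]},{"translation":[0,0,0],"rotation":[0,0,0]},{"translation":[0,0,0],"rotation":[0,0,0]},{"translation":[0,0,0],"rotation":[0,0,0]},{"translation":[0,0,0],"rotation":[0,0,0]},{"translation":[0,0,0],"rotation":[0,0,0]},{"translation":[0,0,0],"rotation":[0,0,0]},{"translation":[0,0,0],"rotation":[0,0,0]},{"translation":[0,0,0],"rotation":[0,0,0]}], "jaw": 1, "newtons": 15}}

```text
t: 35.6
eef_pos: [0.5185, 0.1771, 0.1157]
ee_rot: [-3.141, 0.0, -1.559]
force: [1.4, 0.6, 3.6]
width: 0.021
gripper_force: 14.0
```

Call:
{"fn": "apply_moves", "kwargs": {"steps": [{"translation":[0,0,0],"rotation":[0,0,0]},{"translation":[0,0,0],"rotation":[0,0,0]},{"translation":[0,0,0],"rotation":[0,0,0]},{"translation":[0,0,0],"rotation":[0,0,0]},{"translation":[0,0,0],"rotation":[0,0,0]},{"translation":[0,0,0],"rotation":[0,0,0]},{"translation":[0,0,0],"rotation":[0,0,0]},{"translation":[0,0,0],"rotation":[0,0,0]},{"translation":[0,0,0],"rotation":[0,0,0]},{"translation":[0,0,0],"rotation":[0,0,0]}], "jaw": 0}}

```text
t: 36.43
eef_pos: [0.5181, 0.1769, 0.1153]
ee_rot: [-3.142, 0.0, -1.559]
force: [-0.3, -1.0, 0.2]
width: 0.0437
gripper_force: 0.0
```

Call:
{"fn": "apply_moves", "kwargs": {"steps": [{"translation":[0,0,0.03],"rotation":[0,0,0]},{"translation":[0,0,0.08],"rotation":[0,0,0]},{"translation":[0,0,0.14],"rotation":[0,0,0]},{"translation":[0,0,0.22],"rotation":[0,0,0]},{"translation":[0,0,0.3],"rotation":[0,0,0]},{"translation":[0,0.06,0.4],"rotation":[0,0,0]},{"translation":[0,0.14,0.5],"rotation":[0,0,0]},{"translation":[0,0.22,0.6],"rotation":[0,0,0]},{"translation":[0,0.3,0.68],"rotation":[0,0,0]},{"translation":[0,0.38,0.72],"rotation":[0,0,0]}]}}

```text
t: 37.27
eef_pos: [0.5188, 0.273, 0.2995]
ee_rot: [-3.138, 0.003, -1.559]
force: [0.8, 0.6, 0.0]
width: 0.0441
gripper_force: 0.0
```

Call:
{"fn": "apply_moves", "kwargs": {"steps": [{"translation":[0,0.1,0],"rotation":[0,0,0]},{"translation":[0,0.2,0],"rotation":[0,0,0]},{"translation":[0,0.3,0],"rotation":[0,0,0]},{"translation":[0,0.4,0],"rotation":[0,0,0]},{"translation":[0,0.5,0],"rotation":[0,0,0]},{"translation":[0,0.6,0],"rotation":[0,0,0]},{"translation":[0,0.7,0],"rotation":[0,0,0]},{"translation":[0,0.8,0],"rotation":[0,0,0]},{"translation":[0,0.9,0],"rotation":[0,0,0]},{"translation":[0,1,0],"rotation":[0,0,0]}]}}

```text
t: 38.1
eef_pos: [0.5179, 0.523, 0.2959]
ee_rot: [-3.141, 0.0, -1.559]
force: [0.9, 0.5, 0.5]
width: 0.0435
gripper_force: 0.0
```

```bash
python3 - <<'E'
import numpy as np,cv2
from station import *
s=get_state(); print(s['t'],s['eef_pos'],s['force'])
t=grab_frame('top');q=grab_frame('side')
a=cv2.resize(t[190:270,280:380],None,fx=4,fy=4,interpolation=2);b=cv2.resize(q[120:240,250:350],None,fx=4,fy=4,interpolation=2)
o=np.zeros((480,800,3),np.uint8);o[:320,:400]=a;o[:,400:]=b;cv2.imwrite('pics/c9.png',o)
E
```

```text
38.1 [0.51791102 0.52295016 0.29592731] [0.86774211 0.45943342 0.52977906]
```

View pics/c9.png

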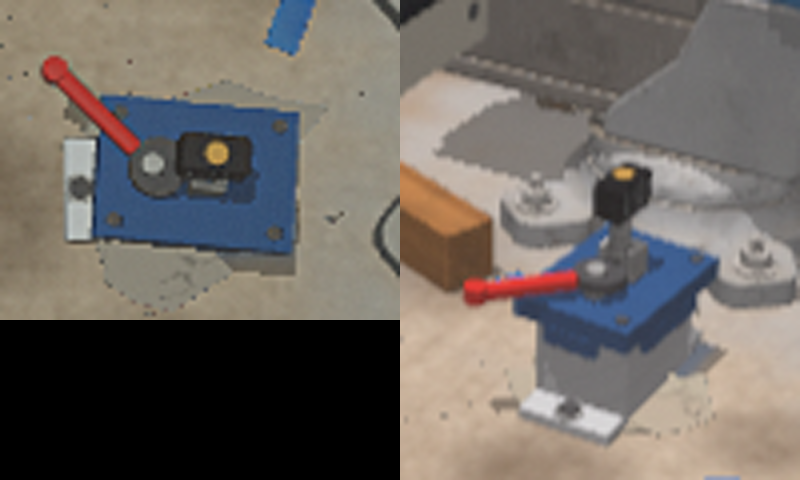

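The gauge is seated on the block with its knob down at the same height. The lever is fully over (end at (55,70) in the top view). The yaw is now about 3.5° by estimate, well within the tab play, so I'm handing in.

```bash
python3 -c "
from station import *
print(job_done())"
```

```text
the job is handed in; nothing more can be done
None
```

The job is handed in, with no verdict returned: the gauge is standing on the block about 3.5° off square (within the tab play), the tip was felt touching the bore bottom, the lever is locked at its stop, and the other tools were left alone, at about 38 s.

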